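Check the airbrush reservoir's pressure with the push-on gauge

TASK

Take the push-on pressure gauge out of its wooden stand and press its bell mouth straight down over the tall valve stem of the airbrush air reservoir: press with about 20 N (it needs more than 15 N to seal; over 25 N damages the valve) and keep that up for two seconds, so that the air pushes the white reading rod out as far as it will come. Then stand the gauge back upright in its stand with the rod still out and let go, without touching the rod or disturbing the other things on the table.

Things in the scene. Friction and masses are not known exactly. Their poses are not given: they have to be found in the camera images.
- gauge_grip (a point): Loose push-on gauge, about 230 g: centre of its black ribbed grip block (34 mm along x, 24 mm thick across y, 42 mm high). Grip its flat sides across y, from above. z up, on the mouth's axis. x along the reading barrel, a level aluminium tube 15 to 18 mm thick at this height, ending 85 mm from here; the white rod comes out of its end.
- gauge_mouth (a point): Middle of the gauge's lower lip, 58 mm below the grip centre: open steel bell, lip 36 mm outside and 28 mm inside, narrowing in 8 mm to a 19.6 mm bore (27.6 mm outside). A sprung rubber seal 14 mm up the bore yields up to 9 mm at 2.4 N/mm, then stops hard. The air pushes back with up to 7 N more, different each time.
- gauge_rod (a joint): How far the white reading rod (6 mm thick, dark ring every 5 mm) has come out, m: 0 at first (4 mm tip showing), at most 0.034. It starts out once the seal is pressed in about 1 mm and stops at the unknown pressure's reading, about 10 to 26 mm. Friction keeps it out when the gauge is taken off; a touch can push it back.
- rod_end (a point): Tip of the white reading rod, 89 mm from the grip centre along the gauge's x when the rod is in, farther by the joint's value when it is out.
- valve_base (a point): Foot of the valve stem: centre of the top of a steel boss (30 mm wide) on the reservoir, 88 mm above the table. The stem, an upright brass tube 15.6 mm thick with a 10 mm bore, rises on this axis. Its rim stands 30 to 54 mm above this point: it is screwed in differently each time, and not measured. 14 mm of stem enter the gauge before its rim meets the seal.
- tank: The air reservoir: grey cylinder 170 mm long, 76 mm thick, lying on dark feet, fixed. Origin on the table under its middle, x along it; top of the cylinder 84 mm up. The valve stem stands 25 mm from the middle toward -x; the short capped brass outlet 35 mm toward +x (26 mm wide, top 106 mm above the table) is not the valve.
- stand_floor (a point): Centre of the floor of the round hole in the gauge's stand, a dark wooden block 74 x 74 x 22 mm fixed to the table. Hole 40 mm wide, 14 mm deep, floor 8 mm above the table; the gauge's bell mouth stands upright in it on this floor, the barrel heading any way.
- ink_tin_red: bystander: round ink tin with a red lid, 70 mm wide, 40 mm high; origin at the centre of its underside. Leave alone.
- sanding_block: bystander: brown sanding block, 42 x 72 x 30 mm; origin at the centre of its underside. Leave alone.
- solvent_jar: bystander: squat brown-grey jar, 68 mm wide, 41 mm high; origin at the centre of its underside. Leave alone.
Things that resemble listed ones, but are neither listed nor needed, are in the scene too. What is shaped like the part that bears stand_floor but orange is not meant.

How it is judged:
By the outcome, as a careful person would: the job done as asked, in the order asked, and still so for the second after the job is handed in, with the robot touching nothing.
It also fails if it takes over 61 s, if anything falls off the work surface, if the arm or the gripper's body presses on something with over 40 N, if the wrist force passes 120 N, or if a joint passes its speed limit or range.

ROBOT

A 7-joint arm with a two-finger parallel gripper is mounted at the origin on a cart in front of the work surface, level with it; the furniture and walls round the work are solid. World frame = base frame: x ahead of the robot, y to its left, z up, the work surface at z = 0. Lengths are in m, angles in degrees, forces in N, time in s.
With the tool pointing down it reaches from about 0.35 to 0.9 m from the base axis. Payload 19.9 kg.
Tool frame: the origin (TCP) lies on the centre line of the jaws, within the pads' length; the fingertips stand 22 mm ahead of it and the grasp point (between the pads) lies 3 mm ahead of it; z points along the fingers, y is the line along which they close (so a half turn about z gives the same grasp; the last joint's range is limited). The gripper opens to 94 mm and grips with 3 to 60 N. Pads are 16 mm wide; open, the fingers measure 119 mm over their backs; the gripper's body (75 mm by 177 mm) begins 78 mm behind the grasp point.
Start: joints at [-72.737, 23.915, -0.59, 92.452, 0.269, 63.638, -3.037], TCP at [0.21, 0.589, 0.227] pointing down, gripper open.
Joint ranges: [-161.28, 161.28], [-22.2, 115.67], [-73.04, 71.86], [3.21, 147.25], [-68.34, 248.33], [10.77, 114.83], [-161.83, 161.83]. Speed limits (degrees/s): [108.29, 108.29, 136.94, 136.94, 172.46, 172.46, 172.46].

INTERFACE

Orientations are given as a 3x3 rotation matrix whose columns are the frame's x, y, z axes.
In Python, from bench import r gives the robot as it stands. The module is installed in compiled form; this text tells all that it offers.
- The arm moves only by the shell command python3 -m pendant 'ROWS' [OPENING]. ROWS is JSON, a list of rows, each an object with "slide": the shift along the tool's x, y, z in m, a list of three; "dr": the turn, a rotation vector about the tool's x, y, z in rad, a list of three. A call has 1 to 5 rows; each row is the pose to reach, as a shift and turn from the pose commanded when the call began, along the tool's axes at that moment; what a row does not reach only later rows make up. A row lasts 1/10 s, in which the tool goes at most 50 mm and 8.59 degrees, less where a joint would pass 70% of its speed; a pose out of reach is approached as far as the arm can. A call with a gripper value outside its range is refused whole. OPENING is the closure, from -1 (fully open) to 1 (shut), so that 0 is half open, set as the call begins (- or left out, the last holds). The fingers move at their own pace and stop on an object; the grip force is fixed at half the most. Time passes only in rows, so rows that repeat a pose let the fingers close. It gives the time, the measured TCP pose, the force, the opening and the grip force at its end, in the units of the state.
- r.get_state(): the state, without advancing time (a new reading comes with each control period).
- r.get_image(name): name is "scene" or "top" or "wrist"; returns the picture (400x640x3 uint8, blue, green, red); there is no depth.
- r.camera_model(name): a dict with "camera_matrix" (3x3 intrinsics, pixels), "rvec" (rotation vector, rad) and "tvec" (3), from world to camera coordinates, as OpenCV has them; the wrist camera has in their place "mount" (4x4, takes a point from camera to tool coordinates, whose origin is the TCP and whose axes are the flange's). Camera axes: x right, y down, z forward; pixel columns grow to the right and rows downward; lengths in m; the calibration is good to about 2 mm. A picture is of the moment at which its call begins: read the wrist's pose just before it. camera_model takes no time and is no camera call.
- r.finish_job(): hands the job in; it is judged then, once.
The state is a dict: "time": time; "joints": joint angles; "qvel": joint speeds; "tau": joint torques, N m; "ee_pos": TCP position; "orientation": TCP orientation; "ft_force": force on the tool from outside, world axes, zero at the start; "torque": the same for the moment, N m; "grip_width": finger opening in m; "grip_force": force on a finger pad.
Only numpy, scipy, OpenCV 4.12 (cv2) and the standard library are available. Lean on these libraries where they do the work, as an engineer would, in place of code of your own. Each camera call takes 0.05 s, during which the arm holds its last target. There are 200 camera calls.

## Working session

There is one attempt and no reset: what is moved stays moved. The work goes in short steps, Python scripts to look and compute and a shell command to move; the robot and the scene stay as the last step left them, time stands still between calls to the robot, and variables do not carry over. Pictures are saved under pics/ and viewed, at most 10 in all, crops included, and the job is handed in when it is done.

```bash
mkdir -p pics; python3 - <<'E'
from bench import r
import cv2,numpy as np
s=r.get_state(); print(s['time'],s['ee_pos'],np.round(s['orientation'],3).tolist(),s['grip_width'])
for n in('scene','top'):
    im=r.get_image(n); cv2.imwrite(f'pics/{n}0.png',im)
    m=r.camera_model(n); print(n,m)
print(r.camera_model('wrist'))
E
```

```text
0.0 [0.20993273 0.58832197 0.22682474] [[-0.942, 0.336, -0.0], [0.336, 0.942, -0.001], [-0.0, -0.001, -1.0]] 0.09392906526703124
scene {'camera_matrix': array([[383.29546469,   0.        , 321.11612513],
       [  0.        , 383.29546469, 195.21864732],
       [  0.        ,   0.        ,   1.        ]]), 'rvec': array([ 2.12721408, -1.02164582,  0.427583  ]), 'tvec': array([-0.3625169 ,  0.38127208,  0.54953821])}
top {'camera_matrix': array([[409.243154  ,   0.        , 316.74707671],
       [  0.        , 409.243154  , 202.25862904],
       [  0.        ,   0.        ,   1.        ]]), 'rvec': array([ 2.1448752 , -2.15343936,  0.10969363]), 'tvec': array([0.01102044, 0.57463668, 0.85533542])}
{'camera_matrix': array([[330.25196095,   0.        , 324.53375688],
       [  0.        , 330.25196095, 197.81450131],
       [  0.        ,   0.        ,   1.        ]]), 'mount': array([[ 5.35615071e-04, -9.68316107e-01, -2.49727112e-01,
         7.18955898e-02],
       [ 9.99999482e-01,  3.02619452e-04,  9.71394345e-04,
         2.67386220e-04],
       [-8.65044509e-04, -2.49727503e-01,  9.68315768e-01,
        -1.56630539e-01],
       [ 0.00000000e+00,  0.00000000e+00,  0.00000000e+00,
         1.00000000e+00]])}
```

View pics/scene0.png

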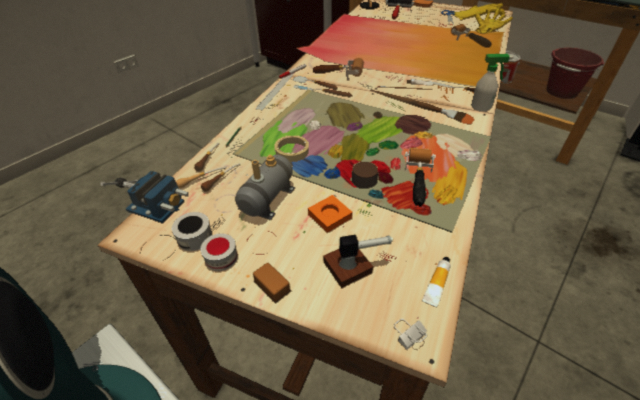

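View pics/top0.png

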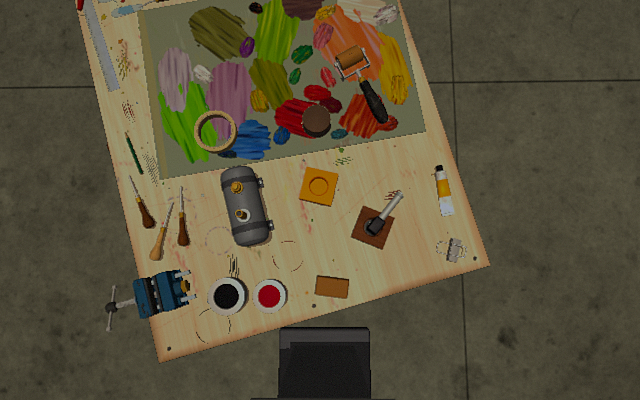

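The gauge sits in the dark stand: scene (349,250), top (375,222). The orange block at scene (330,212), top (319,186) is the decoy. There are two brass pieces on the tank: top (237,187) and (242,215). I'll check both in a close crop.

```bash
python3 - <<'E'
import cv2,numpy as np
s=cv2.imread('pics/scene0.png');t=cv2.imread('pics/top0.png')
f=lambda im,x,y,w,h,k:cv2.resize(im[y:y+h,x:x+w],None,fx=k,fy=k,interpolation=cv2.INTER_CUBIC)
a=np.hstack([f(s,230,145,80,60,5),f(t,210,160,80,60,5)[:, :400]])
b=np.hstack([f(s,315,225,80,60,5),f(t,345,185,80,60,5)])
cv2.imwrite('pics/c1.png',np.vstack([a,b]))
E
```

```text
(no output)
```

View pics/c1.png

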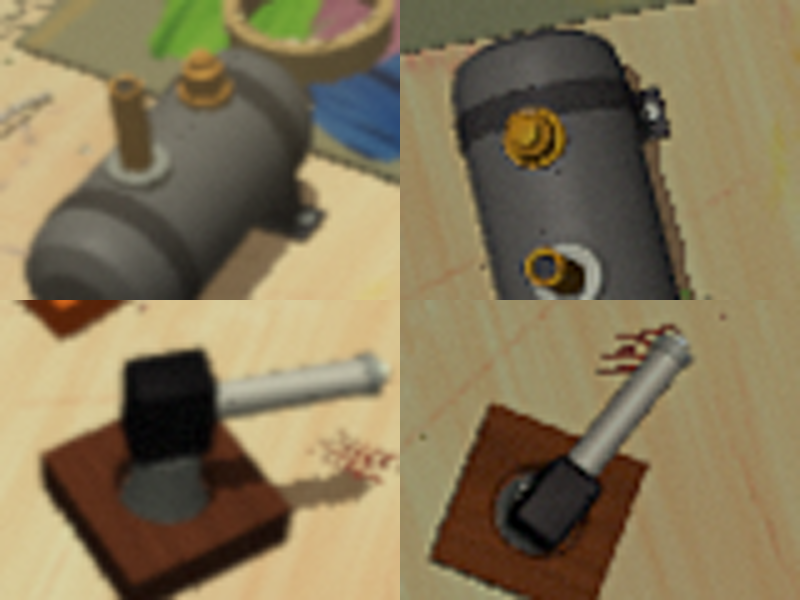

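The tall thin stem on the pale boss is the valve: top rim about (239,213.6), scene rim (255,162), boss at top (244,214) and scene (257.6,178). The wide stepped cap is the outlet. The gauge's black grip sits in the dark brown stand, with its barrel toward the upper right in the top view.

```bash
cat > h.py <<'E'
from bench import r
import cv2,numpy as np
def cam(n,s=None):
    m=r.camera_model(n);K=m['camera_matrix']
    if n=='wrist':
        T=np.eye(4);T[:3,:3]=s['orientation'];T[:3,3]=s['ee_pos'];M=T@m['mount'];return K,M[:3,:3],M[:3,3]
    R=cv2.Rodrigues(m['rvec'])[0].T;return K,R,-R@m['tvec'].ravel()
def ray(c,p):
    K,R,o=c;d=R@np.linalg.solve(K,[p[0],p[1],1.]);return o,d/np.linalg.norm(d)
def plane(c,p,z):
    o,d=ray(c,p);return o+d*(z-o[2])/d[2]
def tri(*cp):
    A=0;b=0
    for c,p in cp:
        o,d=ray(c,p);P=np.eye(3)-np.outer(d,d);A=A+P;b=b+P@o
    return np.linalg.solve(A,b)
def proj(c,X):
    K,R,o=c;q=K@(R.T@(np.array(X)-o));return q[:2]/q[2]
E
python3 - <<'E'
from h import *
np.set_printoptions(precision=4,suppress=True)
S=cam('scene');T=cam('top')
print('rim',tri((T,(239,213.6)),(S,(255.2,161.8))))
print('boss',plane(T,(244.2,214),.088),plane(S,(257.6,178),.088))
print('outlet',tri((T,(236.8,187.3)),(S,(270.5,157))))
# stand top corners
tc=lambda x,y:(x/5-80+345,(y-300)/5+185)
for p in [(490,405),(648,465),(430,560)]: print('corner',plane(T,tc(*p),.022))
print('grip top',plane(T,tc(563,502),.087), 'scene', plane(S,(315+166/5,225+62/5),.087))
print('barrel end',plane(T,tc(677,346),.068),plane(S,(315+376/5,225+75/5),.066))
E
```

```text
rim [0.5419 0.1566 0.134 ]
boss [0.5448 0.1562 0.088 ] [0.5418 0.1561 0.088 ]
outlet [0.5972 0.1677 0.1088]
corner [ 0.5675 -0.0928  0.022 ]
corner [ 0.5407 -0.1614  0.022 ]
corner [ 0.4995 -0.0656  0.022 ]
grip top [ 0.5204 -0.1156  0.087 ] scene [ 0.5269 -0.1081  0.087 ]
barrel end [ 0.5867 -0.167   0.068 ] [ 0.588  -0.1669  0.066 ]
```

```bash
cat >> h.py <<'E'
from scipy.spatial.transform import Rotation as Ro
def rel(pos,yaw_y,tilt=True):
    """remaining slide/dr from measured pose to tool-down pose with tool y at yaw_y deg"""
    s=r.get_state();R=np.array(s['orientation']);a=np.radians(yaw_y)
    y=np.array([np.cos(a),np.sin(a),0]);z=np.array([0,0,-1.]);D=np.c_[np.cross(y,z),y,z]
    print('t',round(s['time'],2),'pos',np.round(s['ee_pos'],4),'slide',np.round(R.T@(np.array(pos)-s['ee_pos']),4),'dr',np.round(Ro.from_matrix(R.T@D).as_rotvec(),4),'F',np.round(s['ft_force'],1))
E
python3 -m pendant '[{"slide":[-0.528,-0.557,0],"dr":[0,0,0.34]},{"slide":[-0.528,-0.557,0],"dr":[0,0,0.34]},{"slide":[-0.528,-0.557,0],"dr":[0,0,0.34]},{"slide":[-0.528,-0.557,0],"dr":[0,0,0.34]},{"slide":[-0.528,-0.557,0],"dr":[0,0,0.34]}]' -1
python3 -c "
from h import *
rel([.52,-.113,.227],51)"
```

```text
time: 0.6
ee_pos: [0.3114, 0.3579, 0.2273]
orientation: [[-0.776, 0.631, -0.0], [0.631, 0.776, -0.0], [0.0, -0.0, -1.0]]
ft_force: [2.0, 0.5, -0.1]
grip_width: 0.0936
grip_force: 0.0
t 0.6 pos [0.3114 0.3579 0.2273] slide [-4.590e-01 -2.337e-01  3.000e-04] dr [-0.0003 -0.0001 -0.0021] F [ 2.   0.5 -0.1]
```

```bash
python3 -m pendant '[{"slide":[-0.459,-0.234,0],"dr":[0,0,0]},{"slide":[-0.459,-0.234,0],"dr":[0,0,0]},{"slide":[-0.459,-0.234,0],"dr":[0,0,0]},{"slide":[-0.459,-0.234,0],"dr":[0,0,0]},{"slide":[-0.459,-0.234,0],"dr":[0,0,0]}]' -1
python3 -c "
from h import *
rel([.52,-.113,.227],51)"
```

```text
time: 1.1
ee_pos: [0.4124, 0.1293, 0.2276]
orientation: [[-0.776, 0.631, 0.0], [0.631, 0.776, 0.0], [0.0, 0.0, -1.0]]
ft_force: [1.6, 0.1, 0.3]
grip_width: 0.0939
grip_force: 0.0
t 1.1 pos [0.4124 0.1293 0.2276] slide [-0.2363 -0.1202  0.0005] dr [ 0.0003 -0.0001 -0.0019] F [1.6 0.1 0.3]
```

```bash
python3 -m pendant '[{"slide":[-0.236,-0.12,0],"dr":[0,0,0]},{"slide":[-0.236,-0.12,0],"dr":[0,0,0]},{"slide":[-0.236,-0.12,0],"dr":[0,0,0]},{"slide":[-0.236,-0.12,0],"dr":[0,0,0]},{"slide":[-0.236,-0.12,0],"dr":[0,0,0]}]' -1 >/dev/null
python3 -m pendant '[{"slide":[-0.017,-0.009,0],"dr":[0,0,0]},{"slide":[-0.017,-0.009,0],"dr":[0,0,0]},{"slide":[-0.017,-0.009,0],"dr":[0,0,0]}]' -1
python3 -c "
from h import *
rel([.52,-.113,.227],51)
s=r.get_state();cv2.imwrite('pics/w1.png',r.get_image('wrist'))
W=cam('wrist',s)
print(proj(W,[.52,-.113,.087]),proj(W,[.587,-.167,.066]))"
```

```text
time: 1.9
ee_pos: [0.5208, -0.1147, 0.2271]
orientation: [[-0.775, 0.631, -0.001], [0.631, 0.775, -0.0], [0.001, -0.001, -1.0]]
ft_force: [0.3, 0.1, -0.6]
grip_width: 0.0938
grip_force: 0.0
t 1.9 pos [ 0.5208 -0.1147  0.2271] slide [0.0017 0.0009 0.0001] dr [-0.0006 -0.0007 -0.0026] F [ 0.3  0.1 -0.6]
[324.82179941 191.48819604] [325.13881184 266.68917361]
```

View pics/w1.png

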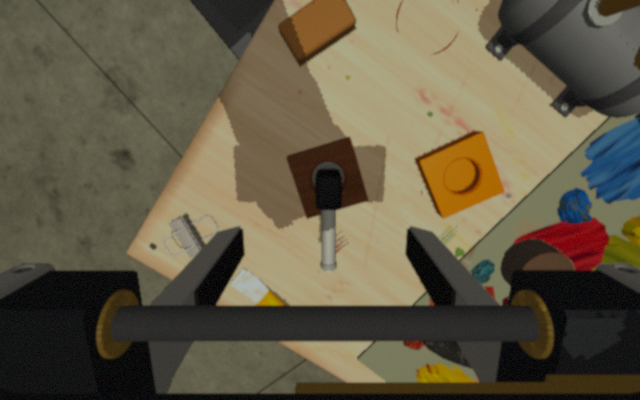

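The wrist view shows the grip near (328,187) and the barrel running straight down the picture to (328,268), so the yaw is right. I'll measure it with masks.

```bash
python3 - <<'E'
from h import *
np.set_printoptions(precision=4,suppress=True)
s=r.get_state();W=cam('wrist',s);im=cv2.imread('pics/w1.png')
g=im.max(2).astype(int);sub=np.zeros_like(g,bool);sub[165:215,305:355]=1
ys,xs=np.where(sub&(g<25));print('black',xs.min(),xs.max(),ys.min(),ys.max(),len(xs))
br=im[150:275,290:370].astype(int)
sat=br.max(2)-br.min(2)
for y in [212,220,230,240,250,260,266]:
    row=im[y,305:355].astype(int);m=(row.max(1)-row.min(1)<22)&(row.max(1)>60);x=np.where(m)[0]+305;print(y,x.min() if len(x) else None,x.max() if len(x) else None)
big=cv2.resize(im[130:280,270:390],None,fx=5,fy=4.0*1,interpolation=cv2.INTER_CUBIC)
cv2.imwrite('pics/w1c.png',cv2.resize(im[135:275,280:380],None,fx=4,fy=4,interpolation=cv2.INTER_CUBIC))
print(plane(W,(328,268),.066))
E
```

```text
black 316 341 170 208 935
212 321 334
220 322 334
230 322 334
240 322 334
250 322 334
260 322 334
266 321 335
[ 0.5902 -0.1648  0.066 ]
```

View pics/w1c.png

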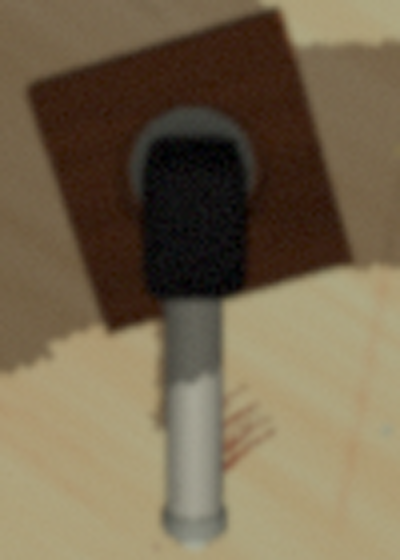

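```bash
python3 - <<'E'
from h import *
np.set_printoptions(precision=4,suppress=True)
s=r.get_state();W=cam('wrist',s)
c=[plane(W,p,.022) for p in [(287.5,156.3),(349.5,137),(368.3,200.5),(307,218.3)]]
print('stand',np.mean(c,0),[np.linalg.norm(c[i]-c[i-1]) for i in range(4)])
e=plane(W,(328.7,209),.087);d=np.array([np.cos(np.radians(-39)),np.sin(np.radians(-39)),0])
print('grip from far edge',e-d*.017)
print('grip side mid',plane(W,(328.7,190),.087))
b=plane(W,(328.3,266),.066);a=plane(W,(328.3,225),.066);v=b-a;print('end',b,'yaw',np.degrees(np.arctan2(v[1],v[0])),'grip from end', plane(W,(328.3,270),.066)-d*.085)
print(np.array(s['orientation']).T@(e-d*.017-s['ee_pos']))
E
```

```text
stand [ 0.5231 -0.1099  0.022 ] [np.float64(0.07415595811967744), np.float64(0.07069768201833734), np.float64(0.07450671244468778), np.float64(0.07291592550275858)]
grip from far edge [ 0.5222 -0.1094  0.087 ]
grip side mid [ 0.5212 -0.1086  0.087 ]
end [ 0.5886 -0.1632  0.066 ] yaw -38.88999859494396 grip from end [ 0.5262 -0.1125  0.066 ]
[0.0017 0.0046 0.1402]
```

```bash
python3 -m pendant '[{"slide":[0.001,0.005,0.04]},{"slide":[0.001,0.005,0.08]},{"slide":[0.001,0.005,0.12]},{"slide":[0.001,0.005,0.145]},{"slide":[0.001,0.005,0.158]}]' -1 || true
python3 -m pendant '[{"slide":[0,0,0],"dr":[0,0,0]},{"slide":[0,0,0],"dr":[0,0,0]}]' -1
```

```text
time: 2.15
ee_pos: [0.521, -0.1139, 0.2276]
orientation: [[-0.777, 0.63, 0.0], [0.63, 0.777, 0.0], [0.0, 0.0, -1.0]]
ft_force: [-0.0, 0.4, -0.0]
grip_width: 0.094
grip_force: 0.0schema error: expected keys slide, dr
```

```bash
python3 -m pendant '[{"slide":[0.001,0.005,0.04],"dr":[0,0,0]},{"slide":[0.001,0.005,0.08],"dr":[0,0,0]},{"slide":[0.001,0.005,0.12],"dr":[0,0,0]},{"slide":[0.001,0.005,0.145],"dr":[0,0,0]},{"slide":[0.001,0.005,0.158],"dr":[0,0,0]}]' -1 >/dev/null
python3 -m pendant '[{"slide":[0,0,0],"dr":[0,0,0]},{"slide":[0,0,0],"dr":[0,0,0]},{"slide":[0,0,0],"dr":[0,0,0]}]' -1
```

```text
time: 2.95
ee_pos: [0.5243, -0.1104, 0.0709]
orientation: [[-0.776, 0.631, 0.002], [0.631, 0.776, -0.0], [-0.002, 0.001, -1.0]]
ft_force: [-0.1, -0.5, -0.4]
grip_width: 0.0942
grip_force: 0.0
```

```bash
python3 -m pendant '[{"slide":[0.001,0,0.001],"dr":[0,0,0]},{"slide":[0.001,0,0.001],"dr":[0,0,0]},{"slide":[0.001,0,0.001],"dr":[0,0,0]},{"slide":[0.001,0,0.001],"dr":[0,0,0]},{"slide":[0.001,0,0.001],"dr":[0,0,0]}]' 1
python3 -m pendant '[{"slide":[0,0,0],"dr":[0,0,0]},{"slide":[0,0,0],"dr":[0,0,0]},{"slide":[0,0,0],"dr":[0,0,0]},{"slide":[0,0,0],"dr":[0,0,0]},{"slide":[0,0,0],"dr":[0,0,0]}]' 1
```

```text
time: 3.45
ee_pos: [0.5227, -0.1098, 0.0685]
orientation: [[-0.776, 0.631, 0.0], [0.631, 0.776, -0.0], [-0.0, -0.0, -1.0]]
ft_force: [-0.6, -0.3, 0.6]
grip_width: 0.0573
grip_force: 0.0
time: 3.95
ee_pos: [0.5226, -0.1099, 0.0684]
orientation: [[-0.776, 0.631, -0.0], [0.631, 0.776, -0.0], [0.0, -0.0, -1.0]]
ft_force: [0.7, -0.8, 0.4]
grip_width: 0.0251
grip_force: 30.0
```

```bash
python3 -m pendant '[{"slide":[0,0,-0.03],"dr":[0,0,0]},{"slide":[0,0,-0.07],"dr":[0,0,0]},{"slide":[0,0,-0.11],"dr":[0,0,0]},{"slide":[0.03,0.03,-0.14],"dr":[0,0,0]},{"slide":[0.06,0.06,-0.17],"dr":[0,0,0]}]' 1 >/dev/null
python3 -m pendant '[{"slide":[0.04,0.03,0],"dr":[0,0,0]},{"slide":[0.07,0.055,0],"dr":[0,0,0]},{"slide":[0.092,0.069,0],"dr":[0,0,0]},{"slide":[0.092,0.069,0],"dr":[0,0,0]},{"slide":[0.092,0.069,0],"dr":[0,0,0]}]' 1
python3 -c "
from h import *
rel([.486,.086,.238],51)
s=r.get_state();cv2.imwrite('pics/w2.png',r.get_image('wrist'));cv2.imwrite('pics/s2.png',r.get_image('scene'))
W=cam('wrist',s)
print(s['grip_width'],proj(W,[.5425,.156,.134]),proj(W,[.5425,.156,.088]))"
```

```text
time: 4.95
ee_pos: [0.4863, 0.0831, 0.2361]
orientation: [[-0.776, 0.63, -0.0], [0.63, 0.776, -0.0], [0.0, -0.0, -1.0]]
ft_force: [-0.3, -0.4, -3.0]
grip_width: 0.0249
grip_force: 30.0
t 4.95 pos [0.4863 0.0831 0.2361] slide [ 0.0021  0.002  -0.0019] dr [-0.0003 -0.0001 -0.0011] F [-0.3 -0.4 -3. ]
0.024874313343317016 [437.11128844 201.5018335 ] [421.0253758  188.85997361]
```

View pics/w2.png

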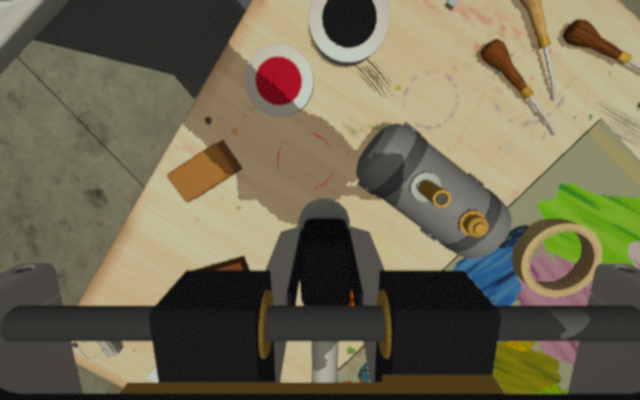

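The gauge is held upright with the bell showing at (325,205). The stem rim is at about (441,198) and the boss at about (426,185). The crop will refine these.

```bash
python3 - <<'E'
import cv2,numpy as np
s=cv2.imread('pics/s2.png');w=cv2.imread('pics/w2.png')
f=lambda im,x,y,w,h,k:cv2.resize(im[y:y+h,x:x+w],None,fx=k,fy=k,interpolation=cv2.INTER_CUBIC)
cv2.imwrite('pics/c2.png',np.vstack([np.hstack([f(w,405,165,50,50,8),f(w,285,185,50*8//5,50*1,8)[:, :400] if 0 else f(w,285,190,80,80,5)]),f(s,210,120,200,50,4)[:200]]))
E
```

```text
(no output)
```

View pics/c2.png

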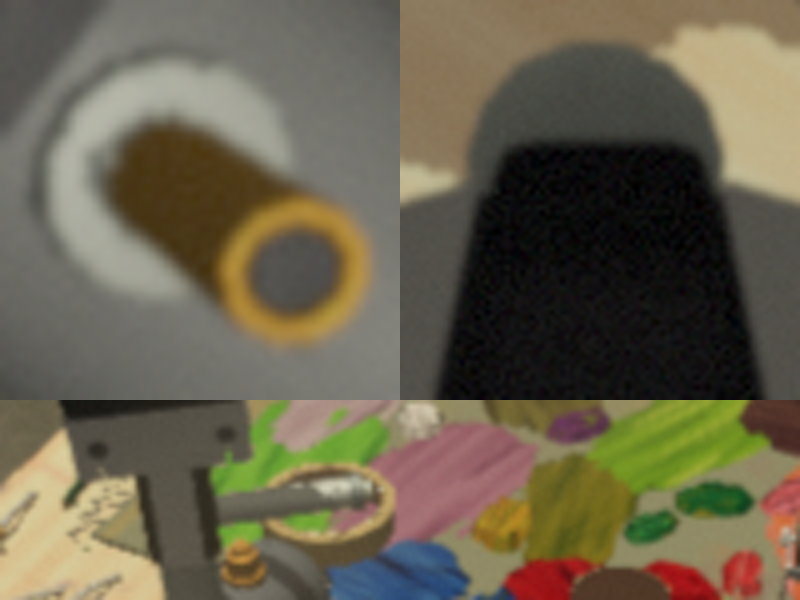

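```bash
python3 - <<'E'
from h import *
np.set_printoptions(precision=4,suppress=True)
s=r.get_state();W=cam('wrist',s);R=np.array(s['orientation']);p=s['ee_pos'];print(p)
b=plane(W,(426,187.2),.088);print('boss',b)
o,d=ray(W,(442,198.75))
for z in(.118,.126,.13,.134,.138,.142):print('rim@',z,o+d*(z-o[2])/d[2])
for z in(.128,.134): print('diam',z,np.linalg.norm(plane(W,(442-9.3,198.75),z)-plane(W,(442+9.3,198.75),z)))
T=cam('top');S=cam('scene')
print('rim 3view',tri((W,(442,198.75)),(T,(239,213.6)),(S,(255.2,161.8))),'W+S',tri((W,(442,198.75)),(S,(255.2,161.8))),'W+T',tri((W,(442,198.75)),(T,(239,213.6))))
for zz in(.1757,):
    t=plane(W,(324,198.4),zz);l=plane(W,(298.6,218),zz);q=plane(W,(349.4,218),zz)
    print('lip top in tool',R.T@(t-p),'sides',R.T@(l-p),R.T@(q-p))
E
```

```text
[0.4867 0.0821 0.2362]
boss [0.5447 0.1593 0.088 ]
rim@ 0.118 [0.5506 0.1611 0.118 ]
rim@ 0.126 [0.5471 0.1601 0.126 ]
rim@ 0.13 [0.5454 0.1596 0.13  ]
rim@ 0.134 [0.5436 0.1591 0.134 ]
rim@ 0.138 [0.5419 0.1587 0.138 ]
rim@ 0.142 [0.5402 0.1582 0.142 ]
diam 0.128 0.015420366226247087
diam 0.134 0.015070929790883444
rim 3view [0.5429 0.1579 0.1331] W+S [0.5452 0.1595 0.1306] W+T [0.5411 0.1574 0.1388]
lip top in tool [0.0157 0.0002 0.0605] sides [ 0.0017 -0.0173  0.0605] [0.0017 0.0177 0.0605]
```

```bash
python3 -m pendant '[{"slide":[0.005,0.03,0],"dr":[0,0,0]},{"slide":[0.005,0.06,0],"dr":[0,0,0]},{"slide":[0.005,0.08,0.005],"dr":[0,0,0]},{"slide":[0.005,0.096,0.015],"dr":[0,0,0]},{"slide":[0.005,0.096,0.02],"dr":[0,0,0]}]' 1 >/dev/null
python3 -m pendant '[{"slide":[0,0,0],"dr":[0,0,0]},{"slide":[0,0,0],"dr":[0,0,0]},{"slide":[0,0,0],"dr":[0,0,0]}]' 1
python3 -c "
from h import *
rel([.543,.160,.215],51)
s=r.get_state();w=r.get_image('wrist');im=r.get_image('scene')
f=lambda im,x,y,w,h,k:cv2.resize(im[y:y+h,x:x+w],None,fx=k,fy=k,interpolation=cv2.INTER_CUBIC)
cv2.imwrite('pics/c3.png',np.hstack([f(im,225,105,65,100,6)[:600],f(w,285,170,65,100,6)]))
cv2.imwrite('pics/s3.png',im)
S=cam('scene')
print(proj(S,[.5445,.159,.134]),proj(S,[.5445,.159,.155]))"
```

```text
time: 5.85
ee_pos: [0.5433, 0.1599, 0.2167]
orientation: [[-0.775, 0.632, 0.001], [0.632, 0.775, 0.0], [-0.0, 0.001, -1.0]]
ft_force: [-0.6, 0.2, -3.1]
grip_width: 0.0248
grip_force: 30.0
t 5.85 pos [0.5433 0.1599 0.2167] slide [ 0.0003 -0.0001  0.0017] dr [ 0.0005  0.0003 -0.0032] F [-0.6  0.2 -3.1]
[254.91051465 160.82491951] [253.62878501 153.08491836]
```

View pics/c3.png

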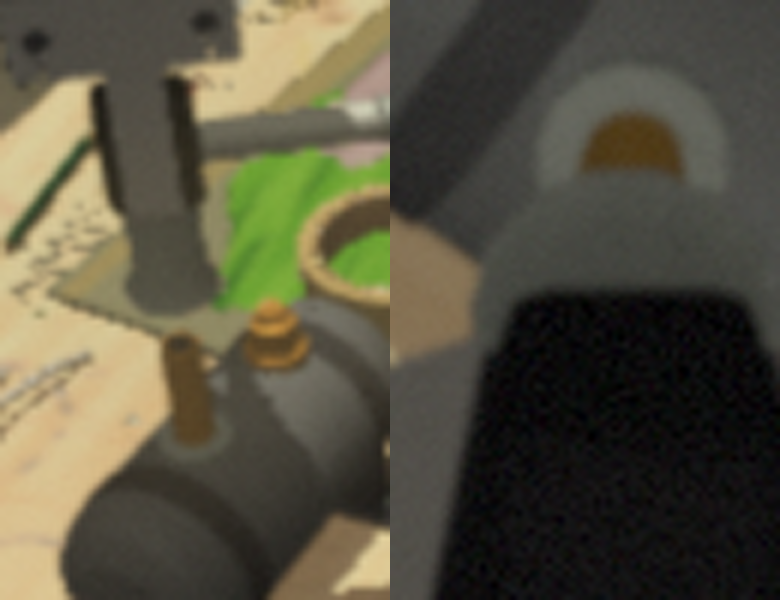

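```bash
python3 - <<'E'
from h import *
np.set_printoptions(precision=4,suppress=True)
s=r.get_state();s['ee_pos']=np.array([.5433,.1599,.2167]);W=cam('wrist',s);R=np.array(s['orientation'])
for n,p,z,rad in(('boss',(325.5,180.5),.088,.015),('stem',(325.5,188.7),.088,.0078),('lip',(324.3,198.3),.1563,.018)):
    q=R.T@(plane(W,p,z)-s['ee_pos']);print(n,q-[rad,0,0])
S=cam('scene')
for n,p,z in (('lip',(225+173.5/6,105+290/6),.1563),('rim',(225+180/6,105+343/6),.131),('boss',(225+195/6,105+438/6),.088)):
    print(n,R.T@(plane(S,p,z)-s['ee_pos']))
E
```

```text
boss [-0.0007  0.0015  0.1287]
stem [-0.001   0.0015  0.1287]
lip [-0.0022  0.0004  0.0604]
lip [-0.002  -0.0028  0.0604]
rim [-0.0012 -0.0009  0.0857]
boss [-0.001  -0.0039  0.1287]
```

```bash
python3 -m pendant '[{"slide":[0.001,0.001,0],"dr":[0,0,0]},{"slide":[0.001,0.001,0.01],"dr":[0,0,0]},{"slide":[0.001,0.001,0.018],"dr":[0,0,0]},{"slide":[0.001,0.001,0.024],"dr":[0,0,0]},{"slide":[0.001,0.001,0.027],"dr":[0,0,0]}]' 1
python3 -m pendant '[{"slide":[0,0,0.002],"dr":[0,0,0]},{"slide":[0,0,0.004],"dr":[0,0,0]},{"slide":[0,0,0.006],"dr":[0,0,0]},{"slide":[0,0,0.006],"dr":[0,0,0]}]' 1
```

```text
time: 6.45
ee_pos: [0.5427, 0.1619, 0.1882]
orientation: [[-0.776, 0.631, -0.001], [0.631, 0.776, -0.001], [0.0, -0.001, -1.0]]
ft_force: [0.3, -0.2, -2.1]
grip_width: 0.0248
grip_force: 30.0
time: 6.85
ee_pos: [0.543, 0.162, 0.1831]
orientation: [[-0.776, 0.631, -0.0], [0.631, 0.776, -0.0], [-0.0, -0.0, -1.0]]
ft_force: [0.5, -0.8, -2.2]
grip_width: 0.0252
grip_force: 30.0
```

```bash
python3 -m pendant '[{"slide":[0,0,0.001],"dr":[0,0,0]},{"slide":[0,0,0.002],"dr":[0,0,0]},{"slide":[0,0,0.003],"dr":[0,0,0]},{"slide":[0,0,0.003],"dr":[0,0,0]}]' 1
python3 -m pendant '[{"slide":[0,0,0.001],"dr":[0,0,0]},{"slide":[0,0,0.002],"dr":[0,0,0]},{"slide":[0,0,0.002],"dr":[0,0,0]}]' 1
```

```text
time: 7.25
ee_pos: [0.543, 0.1621, 0.1801]
orientation: [[-0.776, 0.631, -0.0], [0.631, 0.776, -0.0], [-0.0, -0.0, -1.0]]
ft_force: [0.5, -0.0, -2.3]
grip_width: 0.0253
grip_force: 30.0
time: 7.55
ee_pos: [0.543, 0.162, 0.1781]
orientation: [[-0.776, 0.631, -0.0], [0.631, 0.776, -0.0], [-0.0, -0.0, -1.0]]
ft_force: [0.0, -0.4, -1.5]
grip_width: 0.0252
grip_force: 30.0
```

```bash
python3 -m pendant '[{"slide":[0,0,0.001],"dr":[0,0,0]},{"slide":[0,0,0.002],"dr":[0,0,0]},{"slide":[0,0,0.002],"dr":[0,0,0]}]' 1
python3 -m pendant '[{"slide":[0,0,0.001],"dr":[0,0,0]},{"slide":[0,0,0.0015],"dr":[0,0,0]},{"slide":[0,0,0.0015],"dr":[0,0,0]}]' 1
```

```text
time: 7.85
ee_pos: [0.5432, 0.162, 0.1764]
orientation: [[-0.776, 0.631, 0.0], [0.631, 0.776, 0.0], [-0.0, 0.0, -1.0]]
ft_force: [-1.9, -1.1, 3.7]
grip_width: 0.025
grip_force: 30.0
time: 8.15
ee_pos: [0.5433, 0.162, 0.1751]
orientation: [[-0.776, 0.631, 0.0], [0.631, 0.776, 0.0], [-0.0, 0.0, -1.0]]
ft_force: [-1.8, -0.0, 7.7]
grip_width: 0.0251
grip_force: 30.0
```

```bash
python3 -m pendant '[{"slide":[0,0,0.001],"dr":[0,0,0]},{"slide":[0,0,0.0015],"dr":[0,0,0]},{"slide":[0,0,0.0015],"dr":[0,0,0]}]' 1
```

```text
time: 8.45
ee_pos: [0.5434, 0.162, 0.1738]
orientation: [[-0.776, 0.631, 0.001], [0.631, 0.776, 0.0], [-0.0, 0.001, -1.0]]
ft_force: [-3.3, -2.1, 12.5]
grip_width: 0.0253
grip_force: 30.0
```

```bash
python3 -m pendant '[{"slide":[0.0002,-0.0005,0.001],"dr":[0,0,0]},{"slide":[0.0002,-0.0005,0.0015],"dr":[0,0,0]},{"slide":[0.0002,-0.0005,0.0015],"dr":[0,0,0]}]' 1
python3 -c "
from h import *
for i in range(6):
    r.get_image('scene') if i else 0
    s=r.get_state();print(s['time'],np.round(s['ft_force'],1),np.round(s['ee_pos'],4))"
```

```text
time: 8.75
ee_pos: [0.5433, 0.1619, 0.1727]
orientation: [[-0.776, 0.631, 0.002], [0.631, 0.776, 0.001], [-0.001, 0.002, -1.0]]
ft_force: [-2.9, -1.0, 14.7]
grip_width: 0.0256
grip_force: 30.0
8.75 [-2.9 -1.  14.7] [0.5433 0.1619 0.1727]
8.8 [-3.2 -0.8 14.6] [0.5433 0.1619 0.1727]
8.85 [-2.8 -0.3 13.7] [0.5433 0.1619 0.1727]
8.9 [-2.4 -0.6 15.4] [0.5433 0.1619 0.1727]
8.95 [-2.8 -1.7 15.1] [0.5433 0.1619 0.1727]
9.0 [-2.3 -0.6 13.6] [0.5433 0.1619 0.1727]
```

```bash
python3 -m pendant '[{"slide":[0,0,0.001],"dr":[0,0,0]},{"slide":[0,0,0.0015],"dr":[0,0,0]},{"slide":[0,0,0.0015],"dr":[0,0,0]}]' 1
python3 -c "
from h import *
for i in range(6):
    r.get_image('scene') if i else 0
    s=r.get_state();print(s['time'],np.round(s['ft_force'],1),np.round(s['ee_pos'],4))"
```

```text
time: 9.3
ee_pos: [0.5433, 0.1619, 0.1713]
orientation: [[-0.776, 0.631, 0.002], [0.631, 0.776, 0.001], [-0.001, 0.002, -1.0]]
ft_force: [-3.3, -1.0, 16.9]
grip_width: 0.0252
grip_force: 30.1
9.3 [-3.3 -1.  16.9] [0.5433 0.1619 0.1713]
9.35 [-2.8 -1.2 17.4] [0.5434 0.1619 0.1714]
9.4 [-3.5 -1.1 17.7] [0.5434 0.1619 0.1714]
9.45 [-2.6 -1.9 16.7] [0.5434 0.1619 0.1714]
9.5 [-4.3 -1.6 16.6] [0.5433 0.1619 0.1714]
9.55 [-3.8 -1.3 16.9] [0.5434 0.1619 0.1714]
```

```bash
python3 -m pendant '[{"slide":[0,0,0.0002],"dr":[0,0,0]},{"slide":[0,0,0.0002],"dr":[0,0,0]},{"slide":[0,0,0.0002],"dr":[0,0,0]},{"slide":[0,0,0.0002],"dr":[0,0,0]},{"slide":[0,0,0.0002],"dr":[0,0,0]}]' 1 |grep -E "time|ft_f"
for i in 1 2 3 4; do python3 -m pendant '[{"slide":[0,0,0],"dr":[0,0,0]},{"slide":[0,0,0],"dr":[0,0,0]},{"slide":[0,0,0],"dr":[0,0,0]},{"slide":[0,0,0],"dr":[0,0,0]},{"slide":[0,0,0],"dr":[0,0,0]}]' 1|grep -E "time|ft_f|ee_pos"; done
python3 -c "
from h import *
im=r.get_image('scene')
f=lambda im,x,y,w,h,k:cv2.resize(im[y:y+h,x:x+w],None,fx=k,fy=k,interpolation=cv2.INTER_CUBIC)
cv2.imwrite('pics/c4.png',f(im,225,105,130,90,6))"
```

```text
time: 10.05
ft_force: [-3.5, -1.5, 16.3]
time: 10.55
ee_pos: [0.5434, 0.1619, 0.1713]
ft_force: [-4.1, -1.7, 17.6]
time: 11.05
ee_pos: [0.5434, 0.1619, 0.1713]
ft_force: [-4.1, -1.1, 17.4]
time: 11.55
ee_pos: [0.5434, 0.1619, 0.1712]
ft_force: [-4.4, -1.4, 18.2]
time: 12.05
ee_pos: [0.5434, 0.1619, 0.1712]
ft_force: [-3.8, -1.5, 17.8]
```

View pics/c4.png

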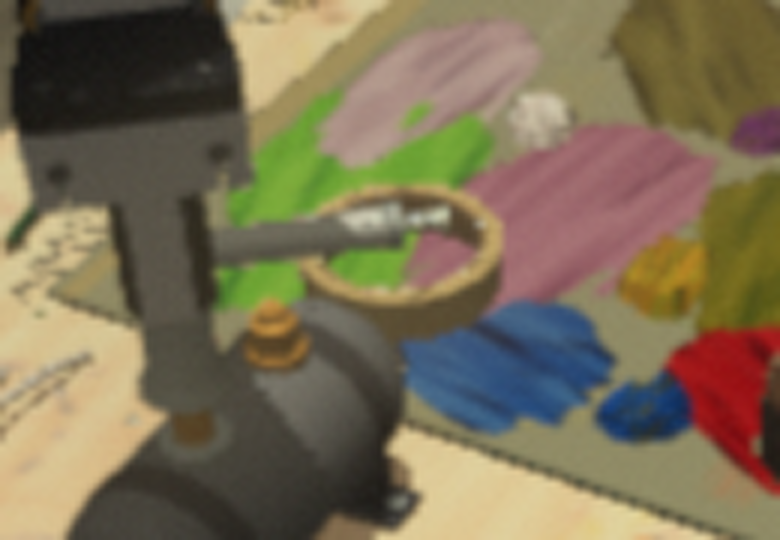

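The rod shows beyond the barrel end (crop about 405 to 450, 215), and the force held at about 20 N for over 3 s. I'll lift off and go back.

```bash
python3 -m pendant '[{"slide":[0,0,-0.005],"dr":[0,0,0]},{"slide":[0,0,-0.015],"dr":[0,0,0]},{"slide":[0,0,-0.03],"dr":[0,0,0]},{"slide":[0,0,-0.045],"dr":[0,0,0]},{"slide":[0,0,-0.06],"dr":[0,0,0]}]' 1
python3 -m pendant '[{"slide":[-0.006,-0.008,-0.003],"dr":[0,0,0]},{"slide":[-0.02,-0.029,-0.003],"dr":[0,0,0]},{"slide":[-0.04,-0.058,-0.003],"dr":[0,0,0]},{"slide":[-0.062,-0.09,-0.003],"dr":[0,0,0]},{"slide":[-0.085,-0.122,-0.003],"dr":[0,0,0]}]' 1 >/dev/null
python3 -m pendant '[{"slide":[-0.022,-0.032,0],"dr":[0,0,0]},{"slide":[-0.042,-0.06,0],"dr":[0,0,0]},{"slide":[-0.06,-0.085,0],"dr":[0,0,0]},{"slide":[-0.07,-0.1,0],"dr":[0,0,0]},{"slide":[-0.07,-0.102,0],"dr":[0,0,0]}]' 1
python3 -m pendant '[{"slide":[0,0,0],"dr":[0,0,0]},{"slide":[0,0,0],"dr":[0,0,0]}]' 1 >/dev/null
python3 - <<'E'
from h import *
rel([.5226,-.1099,.0684],50.9)
s=r.get_state();w=r.get_image('wrist');cv2.imwrite('pics/w5.png',w);print(np.round(s['orientation'],3).tolist(),s['grip_width'])
E
```

```text
time: 12.6
ee_pos: [0.5425, 0.1618, 0.2313]
orientation: [[-0.776, 0.631, 0.0], [0.631, 0.776, -0.0], [-0.0, 0.0, -1.0]]
ft_force: [-0.1, -0.6, -1.8]
grip_width: 0.0251
grip_force: 30.0
time: 13.6
ee_pos: [0.5205, -0.113, 0.233]
orientation: [[-0.773, 0.634, -0.0], [0.634, 0.773, -0.001], [-0.0, -0.001, -1.0]]
ft_force: [0.3, 0.7, -1.6]
grip_width: 0.0252
grip_force: 30.0
t 13.8 pos [ 0.5215 -0.1089  0.2329] slide [-1.600e-03 -1.000e-04  1.645e-01] dr [ 0.     -0.0004  0.0007] F [ 1.2 -0.1 -2. ]
[[-0.776, 0.63, -0.0], [0.63, 0.776, 0.0], [0.0, 0.0, -1.0]] 0.025294993337839095
```

```bash
python3 - <<'E'
import cv2
for n in('w2','w5'):
    im=cv2.GaussianBlur(cv2.imread(f'pics/{n}.png'),(3,1),0)
    print(n,[tuple(int(v) for v in im[y,324]) for y in range(192,226,2)])
    print(' row212',[int(im[212,x].max()) for x in range(290,362,2)],[int(im[212,x].max()-im[212,x].min()) for x in range(290,362,2)])
E
```

```text
w2 [(86, 116, 135), (86, 116, 135), (88, 116, 135), (79, 98, 109), (71, 79, 78), (70, 77, 75), (70, 77, 75), (67, 76, 74), (65, 72, 70), (66, 73, 72), (63, 70, 69), (64, 70, 68), (58, 64, 63), (36, 38, 37), (10, 7, 9), (15, 12, 13), (11, 10, 9)]
 row212 [136, 136, 136, 137, 136, 117, 84, 75, 76, 74, 72, 72, 72, 71, 71, 69, 71, 70, 71, 70, 70, 69, 70, 70, 69, 71, 72, 74, 110, 177, 193, 193, 194, 193, 194, 193] [49, 48, 48, 49, 48, 35, 11, 7, 7, 6, 5, 7, 6, 7, 7, 6, 7, 7, 6, 6, 6, 7, 8, 7, 6, 5, 7, 7, 24, 46, 52, 53, 55, 56, 57, 58]
w5 [(19, 34, 59), (17, 30, 55), (23, 33, 47), (57, 63, 66), (70, 77, 76), (69, 75, 74), (66, 74, 71), (64, 72, 70), (64, 71, 70), (61, 69, 67), (63, 68, 69), (61, 68, 67), (58, 65, 63), (40, 45, 43), (13, 12, 10), (8, 8, 9), (10, 9, 7)]
 row212 [128, 130, 131, 132, 127, 95, 75, 74, 73, 73, 72, 72, 71, 70, 69, 68, 66, 69, 69, 70, 69, 66, 67, 68, 70, 71, 71, 72, 103, 170, 190, 189, 190, 191, 190, 190] [49, 49, 48, 47, 45, 30, 7, 7, 8, 8, 7, 7, 9, 6, 6, 5, 5, 6, 6, 7, 8, 7, 7, 6, 6, 6, 7, 7, 21, 43, 47, 45, 46, 47, 48, 51]
```

The gauge hasn't shifted in the grip, so I'll lower it into the hole.

```bash
python3 -m pendant '[{"slide":[-0.001,0,0.02],"dr":[0,0,0]},{"slide":[-0.001,0,0.06],"dr":[0,0,0]},{"slide":[-0.001,0,0.1],"dr":[0,0,0]},{"slide":[-0.001,0,0.125],"dr":[0,0,0]},{"slide":[-0.001,0,0.14],"dr":[0,0,0]}]' 1 >/dev/null
python3 -m pendant '[{"slide":[0,0,0],"dr":[0,0,0]},{"slide":[0,0,0],"dr":[0,0,0]}]' 1
python3 -c "
from h import *
rel([.5226,-.1099,.0684],50.9)"
```

```text
time: 14.55
ee_pos: [0.5229, -0.1103, 0.0939]
orientation: [[-0.776, 0.631, 0.001], [0.631, 0.776, -0.0], [-0.001, 0.0, -1.0]]
ft_force: [0.2, -0.3, -1.6]
grip_width: 0.0253
grip_force: 30.0
t 14.55 pos [ 0.5229 -0.1103  0.0939] slide [0.0005 0.0001 0.0255] dr [0.0004 0.0008 0.    ] F [ 0.2 -0.3 -1.6]
```

```bash
python3 -m pendant '[{"slide":[0.0004,0,0.005],"dr":[0,0,0]},{"slide":[0.0004,0,0.01],"dr":[0,0,0]},{"slide":[0.0004,0,0.015],"dr":[0,0,0]},{"slide":[0.0004,0,0.019],"dr":[0,0,0]},{"slide":[0.0004,0,0.022],"dr":[0,0,0]}]' 1 |grep -E "ee_pos|ft"
python3 -m pendant '[{"slide":[0,0,0.001],"dr":[0,0,0]},{"slide":[0,0,0.002],"dr":[0,0,0]},{"slide":[0,0,0.003],"dr":[0,0,0]},{"slide":[0,0,0.003],"dr":[0,0,0]}]' 1|grep -E "ee_pos|ft"
```

```text
ee_pos: [0.5219, -0.1102, 0.0706]
ft_force: [-1.0, -0.2, -2.6]
ee_pos: [0.5222, -0.1104, 0.0683]
ft_force: [-0.7, -0.4, 1.8]
```

```bash
python3 -m pendant '[{"slide":[0,0,0],"dr":[0,0,0]},{"slide":[0,0,0],"dr":[0,0,0]},{"slide":[0,0,0],"dr":[0,0,0]},{"slide":[0,0,0],"dr":[0,0,0]},{"slide":[0,0,0],"dr":[0,0,0]}]' -0.2
python3 -m pendant '[{"slide":[0,0,-0.005],"dr":[0,0,0]},{"slide":[0,0,-0.02],"dr":[0,0,0]},{"slide":[0,0,-0.05],"dr":[0,0,0]},{"slide":[0,0,-0.09],"dr":[0,0,0]},{"slide":[0,0,-0.13],"dr":[0,0,0]}]' -0.2
python3 -m pendant '[{"slide":[0.03,0,-0.03],"dr":[0,0,0]},{"slide":[0.06,0,-0.03],"dr":[0,0,0]},{"slide":[0.06,0,-0.03],"dr":[0,0,0]}]' -0.2 >/dev/null
python3 -c "
from h import *
w=r.get_image('wrist');im=r.get_image('scene')
f=lambda im,x,y,w,h,k:cv2.resize(im[y:y+h,x:x+w],None,fx=k,fy=k,interpolation=cv2.INTER_CUBIC)
cv2.imwrite('pics/c6.png',np.hstack([f(im,310,215,100,140,4),f(w,280,150,100,140,4)]))"
```

```text
time: 15.95
ee_pos: [0.522, -0.1102, 0.068]
orientation: [[-0.776, 0.631, 0.0], [0.631, 0.776, -0.0], [-0.0, 0.0, -1.0]]
ft_force: [-0.5, -0.4, -0.5]
grip_width: 0.056
grip_force: 0.0
time: 16.45
ee_pos: [0.5216, -0.1104, 0.2005]
orientation: [[-0.775, 0.631, 0.0], [0.631, 0.775, -0.0], [-0.0, -0.0, -1.0]]
ft_force: [0.8, 0.9, -0.3]
grip_width: 0.0562
grip_force: 0.0
```

View pics/c6.png

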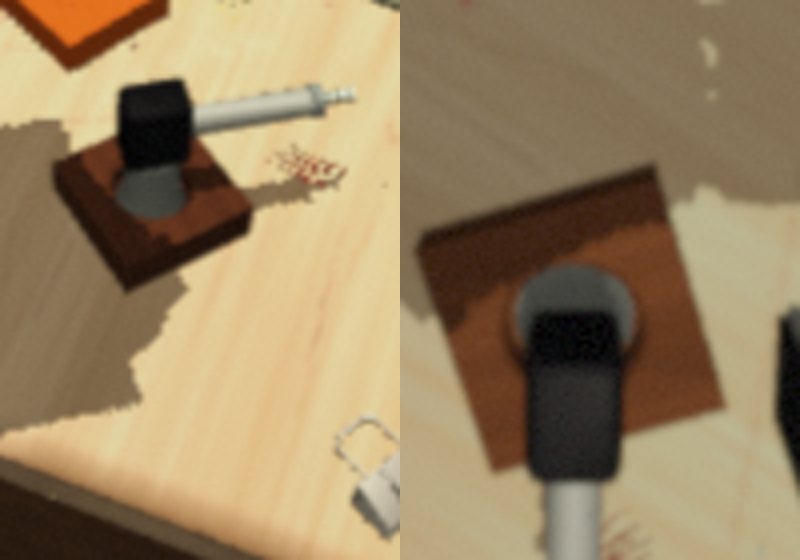

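The gauge stands upright in its dark stand with the ringed white rod out, at scene crop (325–355, 97), and the gripper is clear.

```bash
python3 -c "
from bench import r
print(r.finish_job())"
```

```text
the job is handed in; nothing more can be done
None
```

I pressed the gauge onto the valve at about 17–20 N for just over 3 s (around 20 N for the last 2.7 s), which pushed the rod out, then stood it back upright in its stand with the rod still out, let go, and handed the job in at about 17 s on the robot's clock.

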